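Turn over the red-capped bottle and stand it on the coaster

TASK

The coating in the red-capped bottle has settled: pick that bottle up, tip it over cap-down, at least 120 degrees from upright, and keep it so for half a second, then turn it upright again and stand it with its whole foot on the round green coaster. Do not let go of it in the air, and leave the blue-capped and yellow-capped bottles standing where they are.

Things in the scene. Friction and masses are not known exactly. Their poses are not given: they have to be found in the camera images.
- red_mid (a point): centre (half-way up, on the axis) of the closed white plastic bottle with red cap and red label: round, 54 mm diameter, 156 mm tall, about 0.25 kg, standing on the table, so 78 mm above it; z runs from foot to cap. Grip the straight wall, at this point or up to 25 mm below it; above, it narrows to the neck. Tipped over means 120 degrees or more off upright; fully upside down is fine too
- blue_mid (a point): the same point of a bottle of the same shape and size with a blue cap and label; a bystander, not to be moved
- yellow_mid (a point): the same point of a bottle of the same shape and size with a yellow cap and label; a bystander, not to be moved
- coaster_top (a point): centre of the top face of the round green coaster, 130 mm diameter, 6 mm thick, fixed flat on the table. A bottle standing on it has its centre 78 mm above this point. Bottles and coaster lie along an arc about the robot, in any order, centres at least 160 mm apart; other things on the table (multimeter, boards, motors under 170 mm tall) are over 0.4 m left or right of the robot's middle line
There are look-alikes about, which are no part of the job. Leave any purple look-alike of the part that bears red_mid alone. Of the things that look like the part that bears coaster_top, take the one that is nearest to the robot's base at the start.

How it is judged:
By the outcome, as a careful person would: the job done as asked, in the order asked, and still so for the second after the job is handed in, with the robot touching nothing.
It also fails if it takes over 54 s, if anything falls off the work surface, if the arm or the gripper's body presses on something with over 40 N, if the wrist force passes 120 N, or if a joint passes its speed limit or range.

ROBOT

A 6-joint arm with a two-finger parallel gripper is mounted at the origin on the work surface. World frame = base frame: x ahead of the robot, y to its left, z up, the work surface at z = 0. Lengths are in m, angles in degrees, forces in N, time in s.
With the tool pointing down it reaches from about 0.25 to 0.725 m from the base axis. Payload 9.7 kg.
Tool frame: the origin (TCP) lies midway between the tips of the shut fingers; the grasp point (between the pads) lies 19 mm behind it; z points along the fingers, x is the direction in which the jaws open and shut, and the axes are right-handed (so a half turn about z gives the same grasp; the last joint's range is limited). The gripper opens to 85 mm and grips with 20 to 120 N. Pads are 22 mm wide; open, the fingers measure 114 mm over their backs; the gripper's body (76 mm by 85 mm) begins 54 mm behind the grasp point. The pads swing forward as they close: fully open they stand 13 mm farther back than shut.
Start: joints at [63.541, 4.979, 10.078, 95.1, 0, 90], TCP at [0.245, 0.492, 0.197] pointing down, gripper open.
Joint ranges: [-179.16, 179.16], [-48.56, 103.87], [-65.8, 70.77], [-126.05, 130.52], [-82.76, 87.17], [-180, 180]. Speed limits (degrees/s): [127.2, 127.2, 147.25, 180, 180, 180].

INTERFACE

Orientations are given as [roll, pitch, yaw] about the fixed x, y, z axes, in that order (R = Rz(yaw) Ry(pitch) Rx(roll)).
In Python, from workcell import bot, optics gives the robot as it stands.
- The arm moves only by the shell command python3 -m creep 'ROWS' [FORCE]. ROWS is JSON, a list of rows, each a list of 7 numbers: the shift along the tool's x, y, z in m, then the turn, a rotation vector about the tool's x, y, z in rad, then the opening, from 0 (shut) to 1 (fully open). A call has 1 to 8 rows; each row is the pose to reach, as a shift and turn from the pose commanded when the call began, along the tool's axes at that moment; what a row does not reach only later rows make up. A row lasts 1/10 s, in which the tool goes at most 50 mm and 8.59 degrees, less where a joint would pass 70% of its speed; a pose out of reach is approached as far as the arm can. A call with a gripper value outside its range is refused whole. The fingers move at their own pace and stop on an object; FORCE is the grip in N (left out, the last holds). Time passes only in rows, so rows that repeat a pose let the fingers close. It gives the time, the measured TCP pose, the force and the opening at its end, in the units of the state.
- bot.get_obs(): the state, without advancing time (a new reading comes with each control period).
- optics.camera(name): name is "scene" or "side" or "wrist"; returns the picture (480x640x3 uint8, red, green, blue); there is no depth.
- optics.camera_params(name): a dict with "camera_matrix" (3x3 intrinsics, pixels), "R" (3x3) and "t" (3): a world point X has camera coordinates R X + t; the wrist camera has in their place "mount" (4x4, takes a point from camera to tool coordinates, whose origin is the TCP and whose axes are the tool frame's). Camera axes: x right, y down, z forward; pixel columns grow to the right and rows downward; lengths in m; the calibration is good to about 2 mm. A picture is of the moment at which its call begins: read the wrist's pose just before it. camera_params takes no time and is no camera call.
- bot.job_done(): hands the job in, once; it reports no verdict.
The state is a dict: "time": time; "q": joint angles; "qd": joint speeds; "joint_efforts": joint torques, N m; "ee_pos": TCP position; "tcp_rot": TCP orientation; "wrist_force": force on the tool from outside, world axes, zero at the start; "torque": the same for the moment, N m; "opening": finger opening in m.
Only numpy, scipy, OpenCV 4.12 (cv2) and the standard library are available. Lean on these libraries where they do the work, as an engineer would, in place of code of your own. Each camera call takes 0.05 s, during which the arm holds its last target.

## Working session

There is one attempt and no reset: what is moved stays moved. The work goes in short steps, Python scripts to look and compute and a shell command to move; the robot and the scene stay as the last step left them, time stands still between calls to the robot, and variables do not carry over. Pictures are saved under pics/ and viewed, and the job is handed in when it is done.

```bash
ls; mkdir -p pics
python3 - <<'E'
from workcell import bot, optics
import cv2
print(bot.get_obs())
for n in ["scene","side","wrist"]:
    im=optics.camera(n); cv2.imwrite(f"pics/{n}0.png",im[:,:,::-1]); print(n,optics.camera_params(n))
E
```

```text
pics
{'time': 0.0, 'q': array([ 6.35420712e+01,  5.01121404e+00,  1.00329678e+01,  9.50988679e+01,
       -9.93767303e-04,  8.99994367e+01]), 'qd': array([-0.05953216,  0.05557924,  0.13565947,  0.07492067, -0.10184294,
        0.01290729]), 'joint_efforts': array([ 1.16763390e-04, -5.20389891e+01,  4.64803469e+01,  1.64969423e-02,
        1.24055441e-05,  2.91752406e-05]), 'ee_pos': array([0.24492789, 0.49214158, 0.19636869]), 'tcp_rot': array([1.79999007e+02, 7.71141073e-02, 6.35426345e+01]), 'wrist_force': array([-0.76097201,  0.34223988,  0.83098631]), 'torque': array([-0.02351152, -0.0004142 , -0.0211206 ]), 'opening': 0.08564999447188035}
scene {'camera_matrix': array([[448.44376259,   0.        , 319.57722909],
       [  0.        , 448.44376259, 248.04875456],
       [  0.        ,   0.        ,   1.        ]]), 'R': array([[ 0.86169818,  0.50729004,  0.01153542],
       [ 0.28648671, -0.46762002, -0.83621581],
       [-0.41880976,  0.72387038, -0.54827918]]), 't': array([-0.62024844, -0.10702178,  1.13041002])}
side {'camera_matrix': array([[559.65606199,   0.        , 313.70873777],
       [  0.        , 559.65606199, 236.38474982],
       [  0.        ,   0.        ,   1.        ]]), 'R': array([[ 0.97665104, -0.21459349,  0.0101181 ],
       [-0.16098051, -0.76221206, -0.62699127],
       [ 0.14226038,  0.61072286, -0.77896057]]), 't': array([-0.66008025,  0.19474304,  1.04423557])}
wrist {'camera_matrix': array([[400.40779736,   0.        , 319.34333794],
       [  0.        , 400.40779736, 241.37686371],
       [  0.        ,   0.        ,   1.        ]]), 'mount': array([[ 9.99999878e-01,  4.64825868e-04, -1.64554092e-04,
        -4.08517401e-05],
       [-3.87018598e-04,  9.46672025e-01,  3.22198584e-01,
        -8.30753331e-02],
       [ 3.05544992e-04, -3.22198481e-01,  9.46672090e-01,
        -1.76686001e-01],
       [ 0.00000000e+00,  0.00000000e+00,  0.00000000e+00,
         1.00000000e+00]])}
```

View pics/scene0.png

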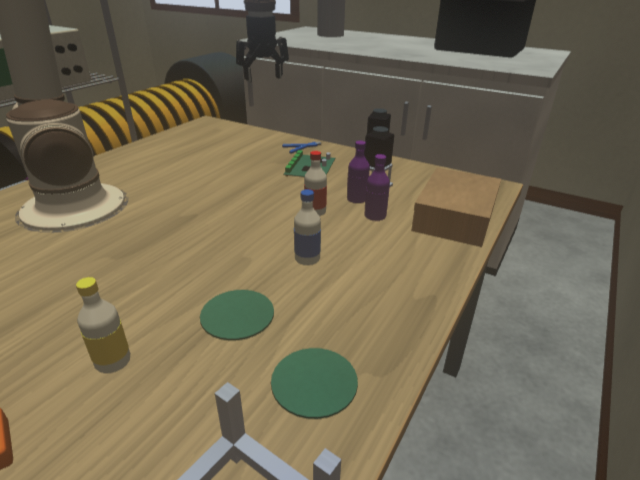

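View pics/side0.png

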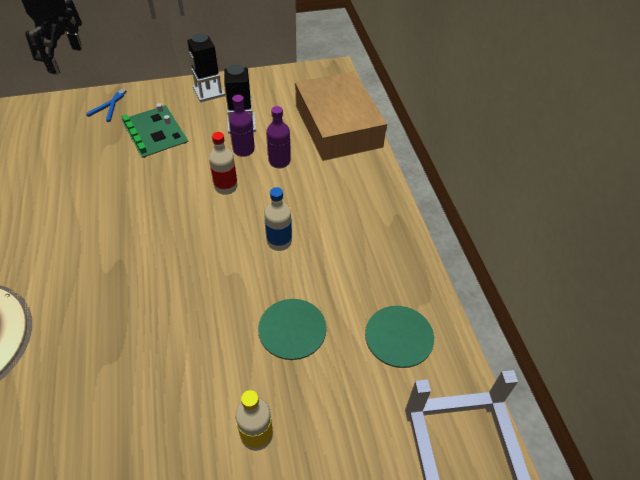

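View pics/wrist0.png

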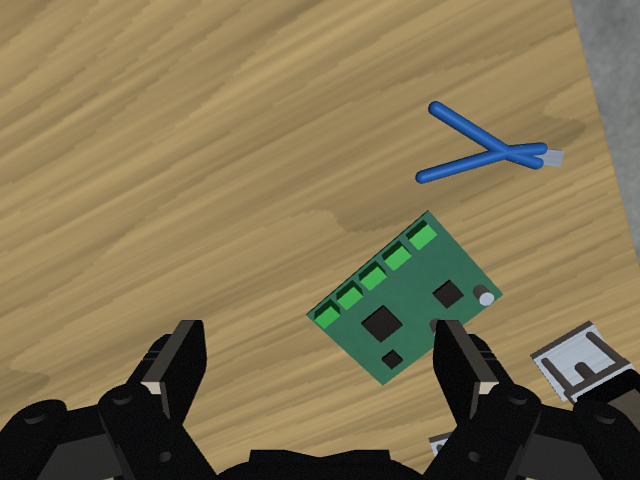

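The two views agree on what is where:
- **Red-capped bottle:** scene (316,185), side (224,165).
- **Things it could be mistaken for:** purple bottles at scene (359,175) and (377,192), blue at (307,235), yellow at (103,330).
- **Green discs:** scene (237,313) and (314,380), side (292,328) and (400,335). The robot base is at scene (70,200), so the first disc looks nearer. I'll measure to confirm.

```bash
cat > h.py <<'E'
import numpy as np, cv2
from workcell import bot, optics
def ray(n,uv):
    p=optics.camera_params(n);d=p['R'].T@np.linalg.inv(p['camera_matrix'])@np.array([*uv,1.]);return -p['R'].T@p['t'],d
def onz(n,uv,z):
    c,d=ray(n,uv);return c+d*(z-c[2])/d[2]
def two(a,b):
    A=[];y=[]
    for n,uv in (('scene',a),('side',b)):
        c,d=ray(n,uv);d/=np.linalg.norm(d);P=np.eye(3)-np.outer(d,d);A.append(P);y.append(P@c)
    return np.linalg.lstsq(np.vstack(A),np.hstack(y),rcond=None)[0]
H={'red':[(0,6),(174,180)],'blue':[(105,122)],'yellow':[(24,33)],'purple':[(138,165)],'green':[(68,88)]}
def blobs(n,im,col,smin=150,amin=40):
    h=cv2.cvtColor(im,cv2.COLOR_RGB2HSV);m=np.zeros(h.shape[:2],np.uint8)
    for a,b in H[col]: m|=cv2.inRange(h,(a,smin,40),(b,255,255))
    k,l,s,c=cv2.connectedComponentsWithStats(m)
    return [(s[i].tolist(),c[i].round(1).tolist()) for i in range(1,k) if s[i,4]>amin]
E
python3 - <<'E'
from h import *
I={n:cv2.imread(f'pics/{n}0.png')[:,:,::-1].copy() for n in('scene','side')}
for col in H:
    for n in I:
        for s,c in blobs(n,I[n],col,100 if col in('green','purple') else 150):
            print(col,n,s,c,'z.148',onz(n,c,.148).round(3),'z.05',onz(n,c,.05).round(3),'z.006',onz(n,c,.006).round(3))
im=I['side'][120:210,180:310]; im=cv2.resize(im,None,fx=5,fy=5)
cv2.imwrite('pics/crop0.png',im[:,:,::-1])
E
```

```text
red scene [311, 151, 10, 5, 41] [315.2, 152.9] z.148 [0.526 0.305 0.148] z.05 [0.397 0.521 0.05 ] z.006 [0.339 0.618 0.006]
red side [212, 132, 12, 13, 126] [217.9, 137.7] z.148 [0.532 0.296 0.148] z.05 [0.532 0.41  0.05 ] z.006 [0.532 0.461 0.006]
red side [211, 165, 26, 24, 394] [224.6, 178.2] z.148 [0.531 0.173 0.148] z.05 [0.532 0.272 0.05 ] z.006 [0.532 0.317 0.006]
blue side [87, 92, 37, 29, 235] [107.5, 105.7] z.148 [0.303 0.452 0.148] z.05 [0.275 0.586 0.05 ] z.006 [0.263 0.646 0.006]
blue side [271, 188, 12, 13, 132] [276.3, 193.9] z.148 [0.624 0.11  0.148] z.05 [0.636 0.201 0.05 ] z.006 [0.642 0.242 0.006]
blue side [266, 224, 25, 21, 371] [278.8, 235.0] z.148 [0.611 0.008 0.148] z.05 [0.621 0.087 0.05 ] z.006 [0.626 0.122 0.006]
yellow scene [76, 278, 20, 11, 160] [85.5, 282.9] z.148 [ 0.506 -0.288  0.148] z.05 [ 0.372 -0.221  0.05 ] z.006 [ 0.312 -0.191  0.006]
yellow side [241, 390, 18, 17, 238] [249.3, 398.1] z.148 [ 0.514 -0.288  0.148] z.05 [ 0.512 -0.246  0.05 ] z.006 [ 0.511 -0.227  0.006]
purple scene [375, 154, 11, 5, 43] [380.2, 156.1] z.148 [0.664 0.368 0.148] z.05 [0.57 0.6  0.05] z.006 [0.527 0.704 0.006]
purple scene [351, 158, 18, 10, 113] [359.9, 162.5] z.148 [0.641 0.309 0.148] z.05 [0.541 0.526 0.05 ] z.006 [0.496 0.623 0.006]
purple side [229, 94, 25, 62, 1069] [241.0, 127.9] z.148 [0.584 0.317 0.148] z.05 [0.591 0.434 0.05 ] z.006 [0.594 0.487 0.006]
purple side [267, 106, 23, 62, 1049] [278.2, 139.9] z.148 [0.655 0.263 0.148] z.05 [0.671 0.373 0.05 ] z.006 [0.678 0.423 0.006]
green side [122, 105, 66, 52, 1437] [155.6, 130.6] z.148 [0.404 0.345 0.148] z.05 [0.389 0.466 0.05 ] z.006 [0.382 0.52  0.006]
green side [259, 299, 67, 60, 3149] [292.0, 328.6] z.148 [ 0.598 -0.187  0.148] z.05 [ 0.606 -0.132  0.05 ] z.006 [ 0.61  -0.108  0.006]
green side [366, 306, 68, 61, 3231] [399.4, 336.1] z.148 [ 0.762 -0.236  0.148] z.05 [ 0.791 -0.187  0.05 ] z.006 [ 0.805 -0.165  0.006]
```

View pics/crop0.png

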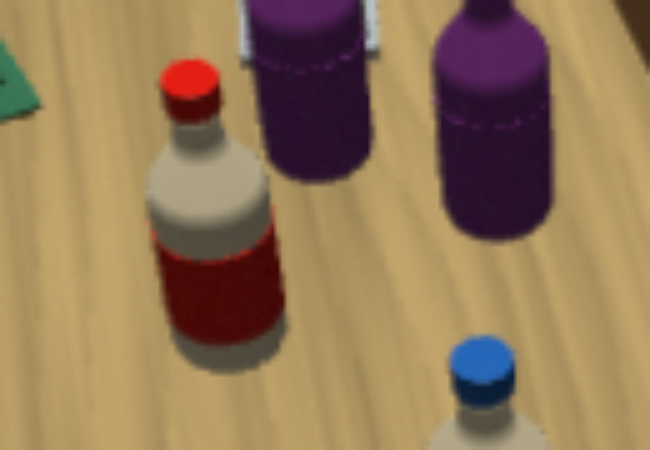

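Measured positions: red is at about (0.53, 0.30). The near coaster is at (0.61, -0.108) and the far one at (0.805, -0.165), so I take the near one. The crop confirms a red cap and label at crop (190,90)/(215,290), with the purple bottles apart from it. A tool tilted about 15° below horizontal can grip the straight wall, and a roll about tool z then inverts the bottle.

```bash
python3 - <<'E'
from h import *
I={n:cv2.imread(f'pics/{n}0.png')[:,:,::-1].copy() for n in('scene','side')}
B={}
for col,s in(('red',90),('blue',90),('yellow',130),('green',90)):
    for n in I:
        H['red']=[(0,9),(172,180)]
        print(col,n,[(a,c) for a,c in blobs(n,I[n],col,s,30)][:9])
print(dir(bot))
E
cat >> h.py <<'E'
from scipy.spatial.transform import Rotation as Ro
def pose():
    o=bot.get_obs(); return np.array(o['ee_pos']),Ro.from_euler('xyz',o['tcp_rot'],degrees=True),o
def aim(psi,a):
    p=np.radians(psi);a=np.radians(a)
    z=np.array([np.cos(p)*np.cos(a),np.sin(p)*np.cos(a),-np.sin(a)])
    x=np.array([np.sin(p),-np.cos(p),0]);return Ro.from_matrix(np.c_[x,np.cross(z,x),z])
def rel(P,Rt):
    p,R,o=pose(); print('t',o['time'],'shift',(R.inv().apply(P-p)).round(4),'rotvec',(R.inv()*Rt).as_rotvec().round(4),'deg',np.degrees((R.inv()*Rt).magnitude()).round(1))
E
python3 - <<'E'
from h import *
rel(np.array([.36,.25,.30]),aim(29.3,15)); rel(np.array([.30,.30,.35]),aim(45,45))
E
```

```text
red scene [([310, 151, 11, 9, 90], [315.4, 154.9]), ([313, 187, 13, 22, 239], [319.4, 198.1])]
red side [([212, 132, 12, 13, 135], [217.8, 137.8]), ([210, 163, 27, 26, 418], [224.4, 178.0])]
blue scene [([283, 142, 34, 10, 100], [300.2, 145.7]), ([301, 189, 12, 7, 61], [306.9, 192.3])]
blue side [([87, 92, 37, 29, 263], [107.4, 105.9]), ([270, 187, 13, 14, 145], [276.2, 193.7]), ([266, 222, 25, 23, 390], [278.7, 234.9])]
yellow scene [([76, 277, 20, 12, 182], [85.5, 282.5])]
yellow side [([241, 390, 18, 17, 240], [249.4, 398.1]), ([238, 423, 34, 14, 58], [256.0, 431.3])]
green scene [([285, 366, 63, 50, 1412], [315.3, 395.7])]
green side [([122, 105, 66, 52, 1458], [155.7, 130.5]), ([259, 299, 67, 60, 3161], [291.9, 328.6]), ([366, 306, 68, 61, 3240], [399.3, 336.0])]
['PlanningError', '__class__', '__delattr__', '__dict__', '__dir__', '__doc__', '__eq__', '__format__', '__ge__', '__getattribute__', '__getstate__', '__gt__', '__hash__', '__init__', '__init_subclass__', '__le__', '__lt__', '__module__', '__ne__', '__new__', '__reduce__', '__reduce_ex__', '__repr__', '__setattr__', '__sizeof__', '__str__', '__subclasshook__', '__weakref__', 'get_obs', 'job_done']
t 0.15 shift [-0.1657  0.2109 -0.1033] rotvec [0.731  1.3806 1.7983] deg 136.5
t 0.15 shift [-0.1477  0.1349 -0.1533] rotvec [0.5322 0.7393 1.783 ] deg 114.7
```

Run:
```python
from h import *
c=two((315.4,154.9),(217.8,137.8));print('red cap',c, 'z .146', onz('scene',(315.4,154.9),.147),onz('side',(217.8,137.8),.147))
print('blue',two((306.9,193.5),(276.2,193.7)),'yel',two((85.5,283.5),(249.4,398.1)))
rel(np.array([.34,.30,.32]),aim(41.4,89.9)); rel(np.array([.34,.30,.32]),aim(41.4,60))
```

```text
red cap [0.53141393 0.29723314 0.14665968] z .146 [0.53176629 0.29691927 0.147     ] [0.53131801 0.29655132 0.147     ]
blue [0.62426474 0.10961256 0.14994644] yel [ 0.51379378 -0.29097759  0.15281795]
t 0.15 shift [-0.1299  0.1707 -0.1233] rotvec [0.0021 0.0024 1.9573] deg 112.1
t 0.15 shift [-0.1299  0.1707 -0.1233] rotvec [0.3445 0.5114 1.9058] deg 114.8
```

```bash
python3 -m creep '[[0,0,-0.03,0,0,0.14,1],[-0.02,0.02,-0.06,0,0,0.28,1],[-0.04,0.04,-0.09,0,0,0.42,1],[-0.06,0.07,-0.12,0,0,0.56,1],[-0.08,0.10,-0.123,0,0,0.70,1],[-0.10,0.13,-0.123,0,0,0.84,1],[-0.12,0.16,-0.123,0,0,0.98,1],[-0.13,0.17,-0.123,0,0,1.12,1]]' 40
python3 -c "
from h import *
print(pose()[2]['q']);rel(np.array([.34,.28,.32]),aim(35,89.9));rel(np.array([.34,.28,.32]),aim(35,60))"
```

```text
time: 0.95
ee_pos: [0.3404, 0.2981, 0.3201]
tcp_rot: [180.0, -0.0, -1.1]
wrist_force: [-0.6, -0.3, 0.2]
opening: 0.0855
[ 4.12330421e+01 -3.51653810e+00  1.56387830e+01  1.09154285e+02
 -2.78504473e-02  1.32308146e+02]
t 0.95 shift [-0.      0.0181  0.0002] rotvec [1.800e-03 3.000e-04 9.412e-01] deg 53.9
t 0.95 shift [-0.      0.0181  0.0002] rotvec [0.4842 0.2458 0.9191] deg 61.2
```

```bash
python3 -c "
from h import *
for T in (75,60,45,30,15): rel(np.array([.38,.22,.30]),aim(34,T))
p,R,o=pose()
Rt=aim(34,15)
rv=(R.inv()*Rt).as_rotvec()
for f in (.5,1): print((R*Ro.from_rotvec(rv*f)).as_matrix()[:,2])
"
```

```text
t 0.95 shift [0.0411 0.0774 0.0202] rotvec [0.2416 0.125  0.953 ] deg 56.8
t 0.95 shift [0.0411 0.0774 0.0202] rotvec [0.4827 0.2503 0.9361] deg 62.0
t 0.95 shift [0.0411 0.0774 0.0202] rotvec [0.7233 0.3754 0.9075] deg 69.9
t 0.95 shift [0.0411 0.0774 0.0202] rotvec [0.963 0.5   0.867] deg 79.6
t 0.95 shift [0.0411 0.0774 0.0202] rotvec [1.2016 0.624  0.8141] deg 90.5
[ 0.4057972   0.47215401 -0.7825594 ]
[ 0.8007888   0.54013887 -0.25881905]
```

```bash
python3 -m creep '[[0.005,0.01,0.002,0.11,0.057,0.074,1],[0.01,0.02,0.004,0.22,0.114,0.148,1],[0.015,0.03,0.006,0.33,0.171,0.222,1],[0.02,0.04,0.008,0.44,0.228,0.296,1],[0.025,0.05,0.010,0.55,0.285,0.37,1],[0.03,0.06,0.012,0.66,0.342,0.444,1],[0.035,0.07,0.015,0.77,0.4,0.518,1],[0.04,0.077,0.02,0.88,0.457,0.592,1]]'
python3 -c "
from h import *
print(pose()[2]['q'])
for psi in (29,34):rel(np.array([.38,.22,.25]),aim(psi,15))"
```

```text
time: 1.75
ee_pos: [0.4366, 0.2169, 0.3198]
tcp_rot: [-128.8, -5.5, -37.9]
wrist_force: [-0.0, 0.3, 0.4]
opening: 0.0855
[  6.88608859 -48.48564792 -31.60130291  63.41499457  30.7077944
 144.66143751]
t 1.75 shift [-0.053   0.0709  0.0155] rotvec [0.3904 0.3184 0.2682] deg 32.7
t 1.75 shift [-0.053   0.0709  0.0155] rotvec [0.3968 0.2399 0.229 ] deg 29.6
```

```bash
python3 -c "
from h import *
for psi in (29,34):
  for P in ([.50,.28,.30],[.54,.30,.30]): rel(np.array(P),aim(psi,15))"
```

```text
t 1.75 shift [ 0.0093 -0.0394  0.0821] rotvec [0.3904 0.3184 0.2682] deg 32.7
t 1.75 shift [ 0.0285 -0.0633  0.1147] rotvec [0.3904 0.3184 0.2682] deg 32.7
t 1.75 shift [ 0.0093 -0.0394  0.0821] rotvec [0.3968 0.2399 0.229 ] deg 29.6
t 1.75 shift [ 0.0285 -0.0633  0.1147] rotvec [0.3968 0.2399 0.229 ] deg 29.6
```

```bash
python3 -m creep '[[0.005,-0.012,0.025,0,0,0,1],[0.01,-0.025,0.05,0.06,0.045,0.04,1],[0.018,-0.04,0.08,0.13,0.09,0.08,1],[0.024,-0.055,0.10,0.2,0.14,0.125,1],[0.0285,-0.063,0.115,0.27,0.19,0.17,1],[0.0285,-0.063,0.115,0.34,0.24,0.22,1],[0.0285,-0.063,0.115,0.394,0.28,0.25,1],[0.0285,-0.063,0.115,0.394,0.28,0.25,1]]'
python3 -c "
from h import *
print(pose()[2]['q'])
for psi in (29,):
  for P in ([.48,.268,.20],[.48,.268,.08]): rel(np.array(P),aim(psi,15))
im=optics.camera('wrist');cv2.imwrite('pics/w1.png',im[:,:,::-1])
im=optics.camera('scene');cv2.imwrite('pics/s1.png',im[:,:,::-1])"
```

```text
time: 2.55
ee_pos: [0.5681, 0.3167, 0.2938]
tcp_rot: [-105.9, -0.0, -58.3]
wrist_force: [-0.2, -0.0, -1.3]
opening: 0.0852
[ 26.86268138 -48.47443539 -54.41107648  10.00062988   4.64006388
 178.64566006]
t 2.55 shift [-0.0049  0.1177 -0.0711] rotvec [0.0154 0.0452 0.013 ] deg 2.8
t 2.55 shift [-0.005   0.2331 -0.0382] rotvec [0.0154 0.0452 0.013 ] deg 2.8
```

View pics/s1.png

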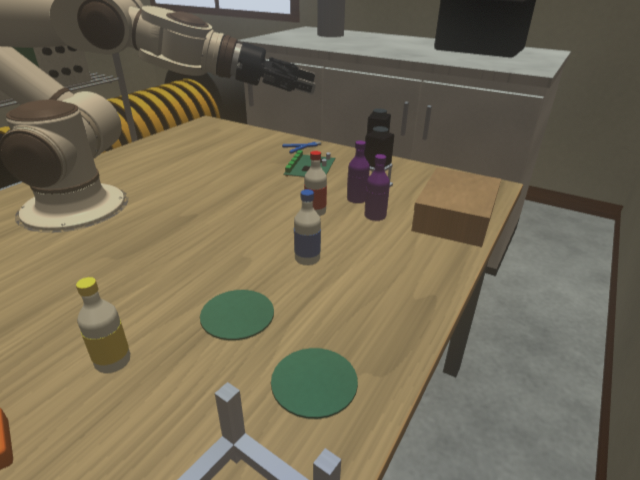

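View pics/w1.png

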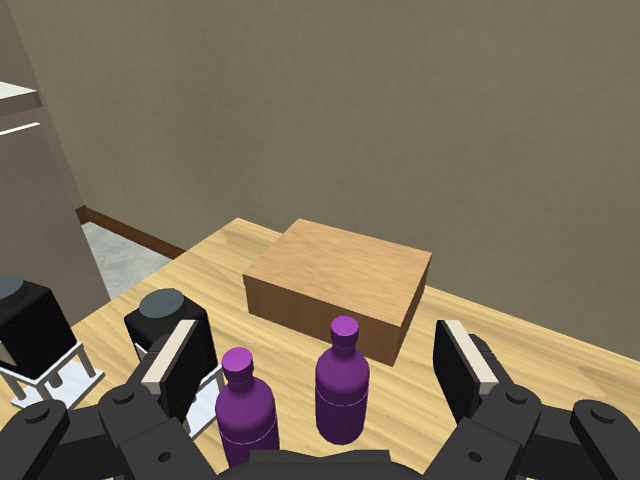

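The measured poses imply the wrist pitch joint sits about 0.49 m behind the TCP. A near-horizontal grasp at this radius would therefore put the wrist on top of the base. I'll grip with the tool 33° below horizontal and descend along the bottle's axis. The inversion happens farther out and higher up, with the tool horizontal.

```bash
python3 -c "
from h import *
rel(np.array([.5467,.3071,.25]),aim(34,33))"
```

```text
t 2.65 shift [-0.0039  0.0525 -0.0095] rotvec [-0.3009 -0.0366 -0.0145] deg 17.4
```

```bash
python3 -m creep '[[-0.001,0.0,-0.0025,-0.1,-0.012,-0.005,1],[-0.002,0.02,-0.005,-0.2,-0.024,-0.01,1],[-0.003,0.04,-0.008,-0.301,-0.037,-0.015,1],[-0.004,0.0525,-0.0095,-0.301,-0.037,-0.015,1],[-0.004,0.0525,-0.0095,-0.301,-0.037,-0.015,1]]' 60
cat >> h.py <<'E'
def wcam(name):
    p,R,o=pose(); im=optics.camera('wrist'); cv2.imwrite('pics/'+name,im[:,:,::-1]); return p,R,im
def wproj(X,p,R):
    c=optics.camera_params('wrist');M=c['mount'];t=R.inv().apply(np.atleast_2d(X)-p);q=(t-M[:3,3])@M[:3,:3];u=q@c['camera_matrix'].T;return u[:,:2]/u[:,2:]
def wonz(uv,z,p,R):
    c=optics.camera_params('wrist');M=c['mount'];d=R.apply(M[:3,:3]@np.linalg.inv(c['camera_matrix'])@np.array([*uv,1.]));o=p+R.apply(M[:3,3]);return o+d*(z-o[2])/d[2]
E
python3 - <<'E'
from h import *
p,R,im=wcam('w2.png');print(pose()[2]['q'],R.as_euler('xyz',degrees=True))
print(wproj([[.5314,.2968,.156],[.5314,.2968,.078],[.5314,.2968,0]],p,R))
H['red']=[(0,9),(172,180)]
for s,c in blobs('wrist',im,'red',90,30): print(s,c,wonz(c,.147,p,R))
E
```

```text
time: 3.15
ee_pos: [0.5472, 0.3063, 0.2507]
tcp_rot: [-123.0, 0.0, -56.1]
wrist_force: [-0.2, 0.4, 0.6]
opening: 0.0855
[ 25.7686766  -41.65431711 -42.36660089  32.43665314   6.83094051
 175.57611739] [-1.22968872e+02  2.35580931e-02 -5.60887345e+01]
[[317.94533971 388.45830499]
 [318.27206679 420.77534358]
 [318.49330435 442.65826428]]
[304, 371, 39, 46, 1423] [323.0, 393.4] [0.53300382 0.29389698 0.147     ]
[289, 427, 15, 27, 66] [294.6, 444.7] [0.49768868 0.2912933  0.147     ]
[345, 435, 11, 17, 45] [350.2, 444.7] [0.51667882 0.26306141 0.147     ]
```

View pics/w2.png

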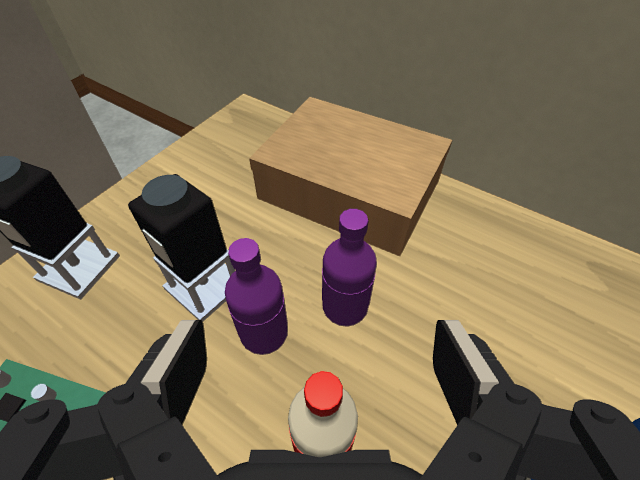

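The view shows the red cap at (323,393), centred between the pads at (175,355) and (465,355). The two purple bottles stand beyond it at (257,300) and (350,270). I'll check purple clearance, then descend.

Run:
```python
from h import *
p,R,o=pose()
print(wonz((263,338),0,p,R),wonz((347,312),0,p,R),wonz((245,251),.147,p,R))
g=np.array([.532,.2955,.070]);z=aim(34,33).as_matrix()[:,2]
for h in (.06,0): rel(g+.022*z+[0,0,h],aim(34,33))
```

```text
[0.58571413 0.40800737 0.        ] [6.65596499e-01 3.47249868e-01 5.55111512e-17] [0.59481798 0.41390843 0.147     ]
t 3.2 shift [0.0005 0.1122 0.072 ] rotvec [-0.002  -0.0013 -0.0012] deg 0.2
t 3.2 shift [0.0005 0.1626 0.1046] rotvec [-0.002  -0.0013 -0.0012] deg 0.2
```

```bash
python3 -m creep '[[0,0.022,0.0145,0,0,0,1],[0,0.044,0.029,0,0,0,1],[0,0.068,0.044,0,0,0,1],[0,0.09,0.058,0,0,0,1],[0,0.112,0.072,0,0,0,1],[0,0.112,0.072,0,0,0,1]]' 60
python3 - <<'E'
from h import *
p,R,im=wcam('w3.png');print(pose()[2]['q'])
im=optics.camera('side');cv2.imwrite('pics/sd3.png',cv2.resize(im[60:260,130:380],None,fx=3,fy=3)[:,:,::-1])
g=np.array([.532,.2955,.070]);z=aim(34,33).as_matrix()[:,2]
rel(g+.022*z,aim(34,33))
E
```

```text
time: 3.8
ee_pos: [0.5456, 0.3059, 0.1129]
tcp_rot: [-123.2, 0.1, -56.1]
wrist_force: [-0.7, 0.1, 0.4]
opening: 0.0856
[ 25.81863209 -39.5524601  -56.26597575  16.54833412   6.79526737
 175.60125818]
t 3.9 shift [0.0008 0.0514 0.0325] rotvec [-0.0031 -0.0013 -0.001 ] deg 0.2
```

View pics/w3.png

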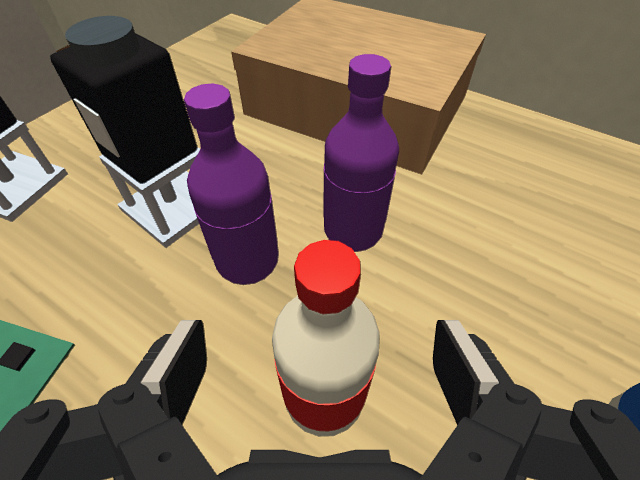

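View pics/sd3.png

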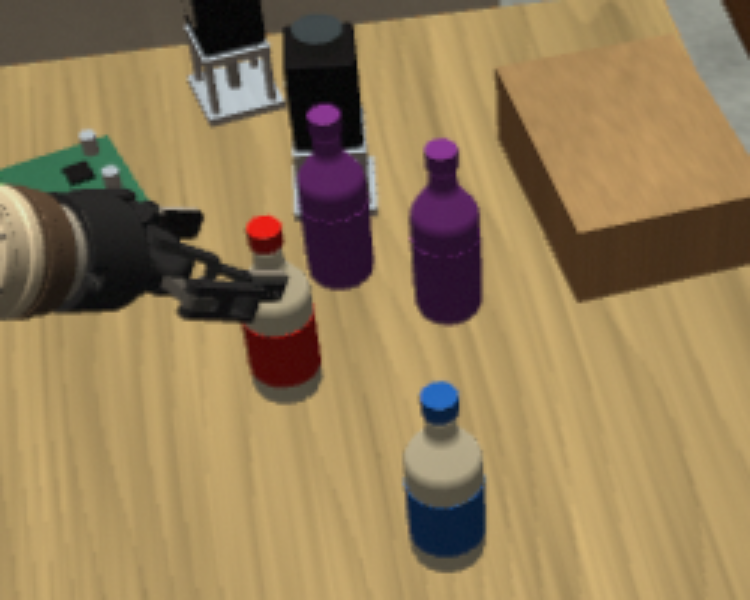

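The cap is at (327,270), the label is between the pads, and the gripper body is clear. I'll do the rest of the descent with a 2 mm shift to the right, then close.

```bash
python3 -m creep '[[0.001,0.013,0.008,0,0,0,1],[0.002,0.026,0.0165,0,0,0,1],[0.002,0.039,0.025,0,0,0,1],[0.002,0.0515,0.0325,0,0,0,1],[0.002,0.0515,0.0325,0,0,0,1]]' 60
python3 - <<'E'
from h import *
p,R,im=wcam('w4.png')
im=optics.camera('side');cv2.imwrite('pics/sd4.png',cv2.resize(im[100:220,150:300],None,fx=4,fy=4)[:,:,::-1])
E
```

```text
time: 4.4
ee_pos: [0.5476, 0.3048, 0.0566]
tcp_rot: [-122.9, 0.0, -56.1]
wrist_force: [-1.1, 0.1, 0.2]
opening: 0.0855
```

View pics/w4.png

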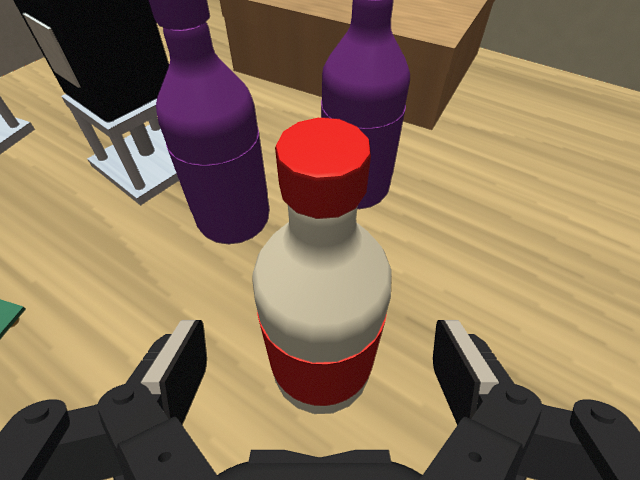

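View pics/sd4.png

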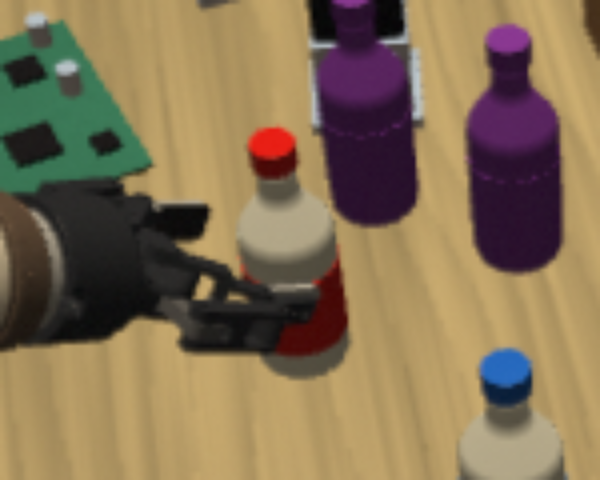

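The bottle is centred at column 322 and the pads are level with the label, so I'm closing.

```bash
python3 -m creep '[[0,0,0,0,0,0,0.6],[0,0,0,0,0,0,0.4],[0,0,0,0,0,0,0.3],[0,0,0,0,0,0,0.3],[0,0,0,0,0,0,0.3],[0,0,0,0,0,0,0.3],[0,0,0,0,0,0,0.3],[0,0,0,0,0,0,0.3]]' 70
python3 - <<'E'
from h import *
p,R,im=wcam('w5.png')
E
```

```text
time: 5.3
ee_pos: [0.5485, 0.3051, 0.0587]
tcp_rot: [-122.7, -0.0, -56.1]
wrist_force: [-2.2, -2.4, 5.3]
opening: 0.0446
```

View pics/w5.png

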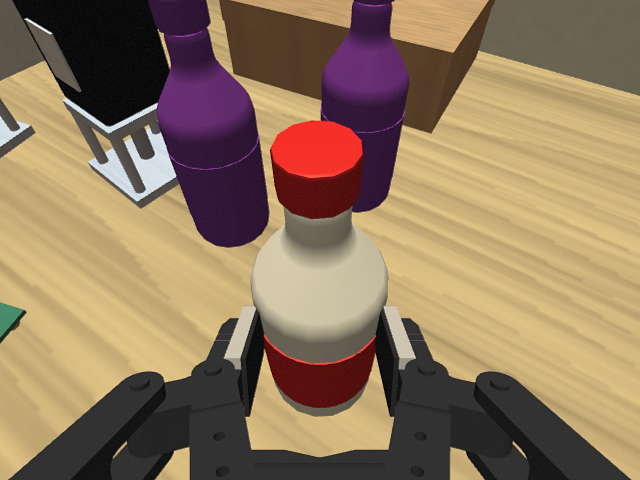

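Run:
```python
from h import *
print(bot.get_obs()['opening'])
for n,(a,b,c,d) in {'side':(110,210,165,290),'scene':(130,220,240,350)}.items():
    im=optics.camera(n);cv2.imwrite(f'pics/{n}6.png',cv2.resize(im[a:b,c:d],None,fx=6,fy=6,interpolation=cv2.INTER_CUBIC)[:,:,::-1])
    H['red']=[(0,9),(172,180)]
    for s,cc in blobs(n,im,'red',90,30): print(n,s,cc,onz(n,cc,.147))
```

```text
0.0446371543841617
side [212, 131, 13, 13, 135] [218.1, 137.0] [0.53221854 0.2989585  0.147     ]
side [214, 162, 23, 27, 325] [227.0, 179.0] [0.53573803 0.17078121 0.147     ]
scene [311, 150, 11, 10, 92] [316.2, 154.6] [0.53238491 0.29950892 0.147     ]
scene [312, 186, 15, 23, 248] [319.4, 198.0] [0.65140231 0.11216735 0.147     ]
```

View pics/side6.png

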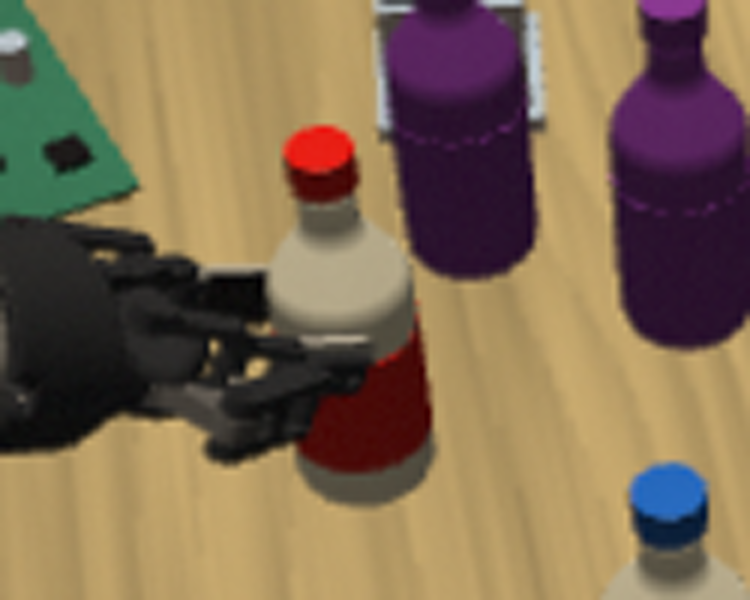

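View pics/scene6.png

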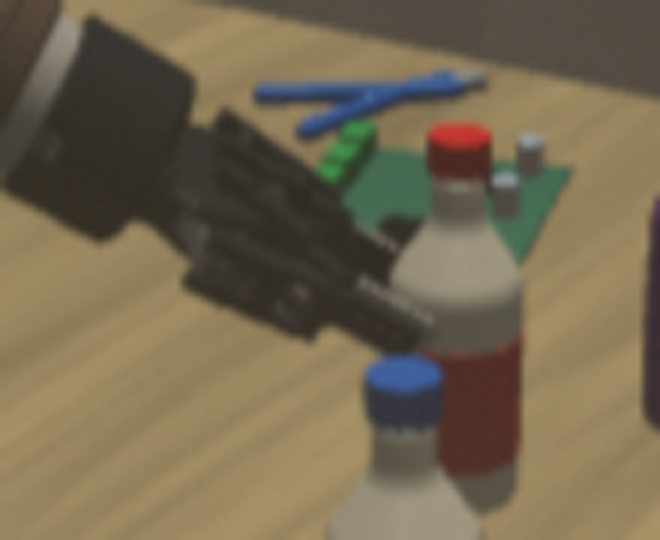

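The opening reads 44.6 mm, less than the 54 mm diameter, and both views show the fingertips ending short of the bottle's axis. The pads are holding the near side of the bottle on a chord. I'll open, advance about 20 mm along the tool and grip again.

```bash
python3 -m creep '[[0,0,0,0,0,0,0.7],[0,0,0,0,0,0,1],[0,0,0,0,0,0,1],[0,0,0,0,0,0,1],[0,0,0,0,0,0,1],[0,0,0,0,0,0,1]]' 60
python3 - <<'E'
from h import *
p,R,im=wcam('w7.png')
H['red']=[(0,9),(172,180)]
for n in('scene','side'):
    im=optics.camera(n)
    for s,cc in blobs(n,im,'red',90,30)[:1]: print(n,s,cc,onz(n,cc,.147))
E
```

```text
time: 6.05
ee_pos: [0.5474, 0.3048, 0.0563]
tcp_rot: [-122.9, 0.0, -56.1]
wrist_force: [-0.7, 0.0, -0.1]
opening: 0.0853
scene [310, 151, 11, 9, 90] [315.4, 154.9] [0.53176629 0.29691927 0.147     ]
side [212, 132, 12, 13, 135] [217.8, 137.8] [0.53131801 0.29655132 0.147     ]
```

View pics/w7.png

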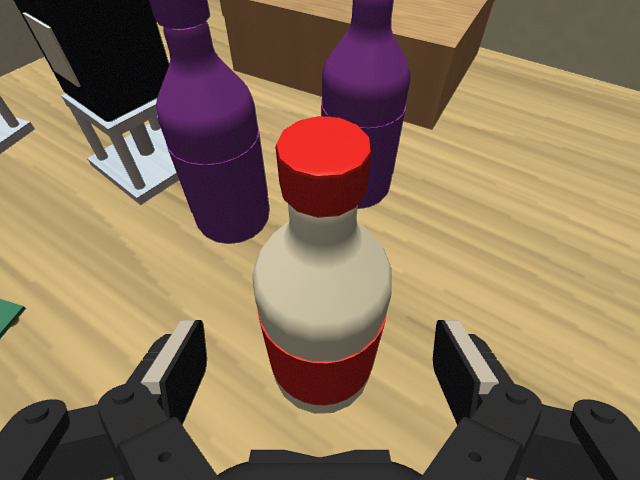

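The bottle dropped back to exactly its original spot. Now I'll advance and close again.

```bash
python3 -m creep '[[0,0,0.008,0,0,0,1],[0,0,0.016,0,0,0,1],[0,0,0.021,0,0,0,1],[0,0,0.021,0,0,0,1],[0,0,0.021,0,0,0,0.55],[0,0,0.021,0,0,0,0.4],[0,0,0.021,0,0,0,0.4],[0,0,0.021,0,0,0,0.4]]' 60
python3 - <<'E'
from h import *
p,R,im=wcam('w8.png');print(bot.get_obs()['opening'])
im=optics.camera('scene');cv2.imwrite('pics/s8.png',cv2.resize(im[130:220,240:350],None,fx=6,fy=6,interpolation=cv2.INTER_CUBIC)[:,:,::-1])
E
```

```text
time: 7.0
ee_pos: [0.5624, 0.3146, 0.0457]
tcp_rot: [-122.8, 0.0, -56.1]
wrist_force: [1.0, -1.6, 0.9]
opening: 0.0517
0.05165936487525476
```

View pics/w8.png

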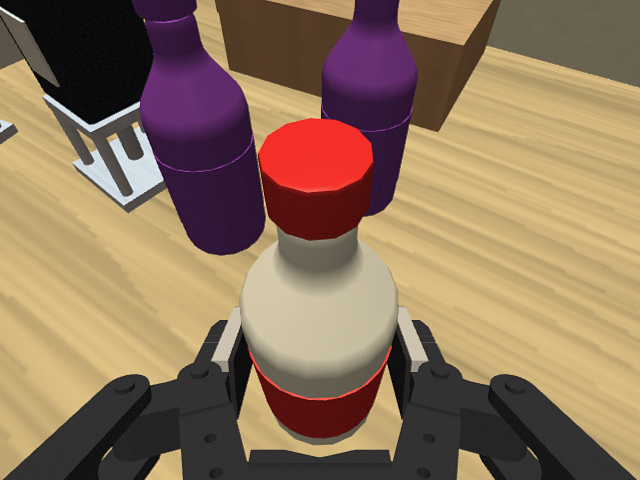

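View pics/s8.png

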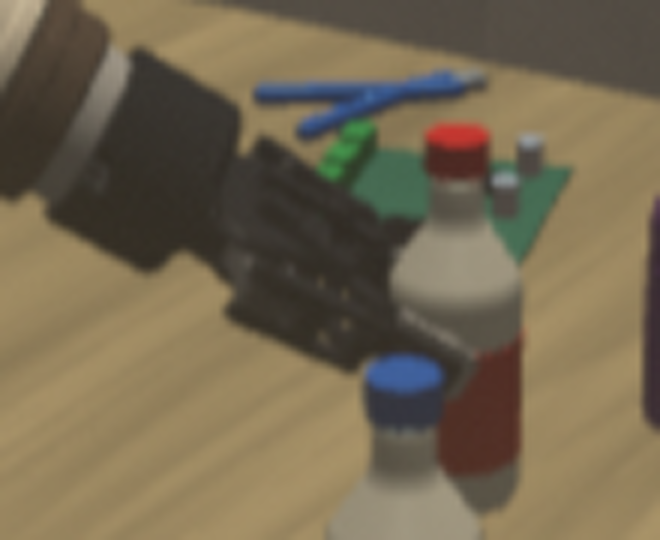

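The opening is 51.7 mm, nearly the full diameter, but the pads are still slightly short of the axis. I'll advance 11 mm more while watching the force.

```bash
python3 -m creep '[[0,0,0,0,0,0,0.7],[0,0,0,0,0,0,1],[0,0,0,0,0,0,1],[0,0,0,0,0,0,1],[0,0,0.003,0,0,0,1],[0,0,0.006,0,0,0,1],[0,0,0.006,0,0,0,1]]' 60
python3 - <<'E'
from h import *
p,R,im=wcam('w9.png')
H['red']=[(0,9),(172,180)]
for n in('scene','side'):
    im=optics.camera(n)
    for s,cc in blobs(n,im,'red',90,30)[:1]: print(n,s,cc,onz(n,cc,.147))
E
python3 -m creep '[[0,0,0.003,0,0,0,1],[0,0,0.005,0,0,0,1],[0,0,0.005,0,0,0,1]]' 60
python3 - <<'E'
from h import *
for n in('scene','side'):
    im=optics.camera(n)
    for s,cc in blobs(n,im,'red',90,30)[:1]: print(n,s,cc,onz(n,cc,.147))
cv2.imwrite('pics/sd9.png',cv2.resize(im[110:210,165:290],None,fx=6,fy=6,interpolation=cv2.INTER_CUBIC)[:,:,::-1])
E
```

```text
time: 7.8
ee_pos: [0.5664, 0.3176, 0.0413]
tcp_rot: [-122.9, 0.0, -56.1]
wrist_force: [-0.4, 0.1, 1.0]
opening: 0.0856
scene [310, 151, 11, 9, 90] [315.4, 154.9] [0.53176629 0.29691927 0.147     ]
side [212, 132, 12, 13, 135] [217.8, 137.8] [0.53131801 0.29655132 0.147     ]
time: 8.25
ee_pos: [0.5699, 0.3199, 0.0388]
tcp_rot: [-122.9, 0.0, -56.1]
wrist_force: [-1.4, -0.3, -0.3]
opening: 0.0855
scene [311, 151, 10, 9, 79] [315.4, 154.8] [0.53144735 0.2974515  0.147     ]
side [212, 132, 12, 13, 127] [217.9, 137.6] [0.5315947  0.29714175 0.147     ]
```

View pics/sd9.png

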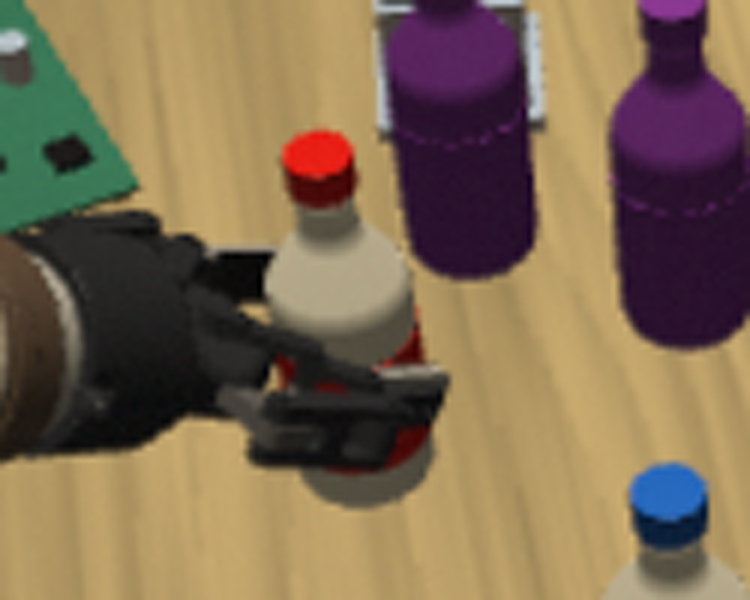

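```bash
python3 -m creep '[[0,0,0,0,0,0,0.6],[0,0,0,0,0,0,0.45],[0,0,0,0,0,0,0.4],[0,0,0,0,0,0,0.4],[0,0,0,0,0,0,0.4],[0,0,0,0,0,0,0.4]]' 60
python3 - <<'E'
from h import *
p,R,im=wcam('w10.png');print(bot.get_obs()['opening'])
for n in('scene','side'):
    im=optics.camera(n)
    for s,cc in blobs(n,im,'red',90,30)[:1]: print(n,s,cc,onz(n,cc,.147))
cv2.imwrite('pics/sd10.png',cv2.resize(im[110:210,165:290],None,fx=6,fy=6,interpolation=cv2.INTER_CUBIC)[:,:,::-1])
E
```

```text
time: 8.95
ee_pos: [0.57, 0.3198, 0.0395]
tcp_rot: [-122.8, 0.0, -56.1]
wrist_force: [-0.0, -1.5, 1.4]
opening: 0.052
0.05245852776701404
scene [311, 151, 10, 9, 75] [315.8, 154.5] [0.53127718 0.29954731 0.147     ]
side [212, 131, 12, 13, 127] [217.8, 137.0] [0.53159655 0.29908762 0.147     ]
```

View pics/w10.png

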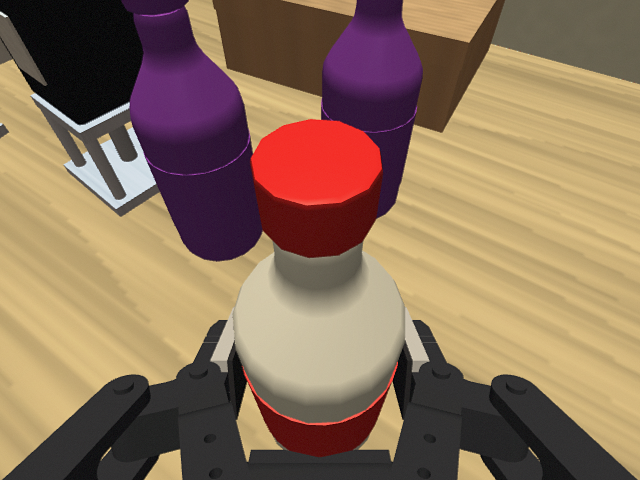

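View pics/sd10.png

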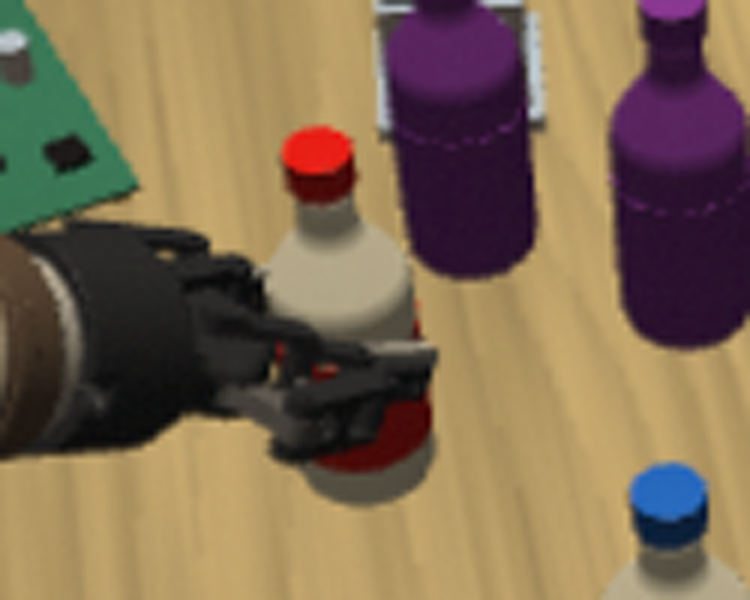

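The pads now span past the axis (opening 52.5 mm) and the cap has moved only about 2.5 mm. I'll lift a little and check the hold.

```bash
python3 -m creep '[[0,0,0,0,0,0,0.4],[0,-0.008,-0.005,0,0,0,0.4],[0,-0.021,-0.014,0,0,0,0.4],[0,-0.042,-0.027,0,0,0,0.4],[0,-0.063,-0.041,0,0,0,0.4],[0,-0.084,-0.0545,0,0,0,0.4],[0,-0.084,-0.0545,0,0,0,0.4]]' 90
python3 - <<'E'
from h import *
p,R,im=wcam('w11.png');print(bot.get_obs()['opening'],bot.get_obs()['q'])
im=optics.camera('side');cv2.imwrite('pics/sd11.png',im[:,:,::-1])
E
```

```text
time: 9.8
ee_pos: [0.5706, 0.3204, 0.1443]
tcp_rot: [-122.6, -0.0, -56.1]
wrist_force: [0.6, -0.1, -2.3]
opening: 0.0518
0.051230654579329536 [ 26.11148926 -35.25854483 -51.53777685  16.73165035   6.56593693
 175.75745923]
```

View pics/w11.png

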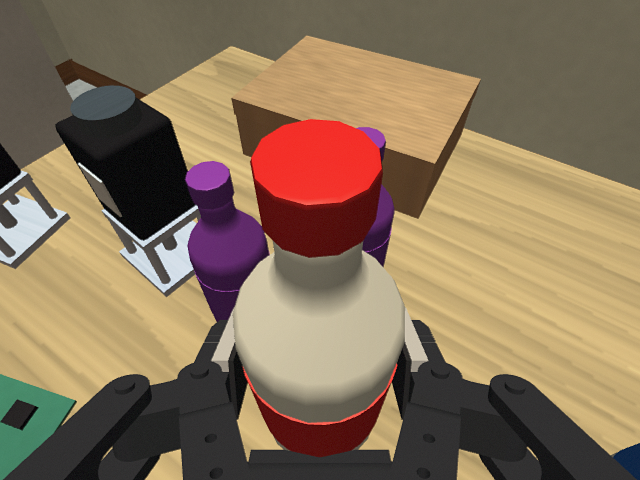

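View pics/sd11.png

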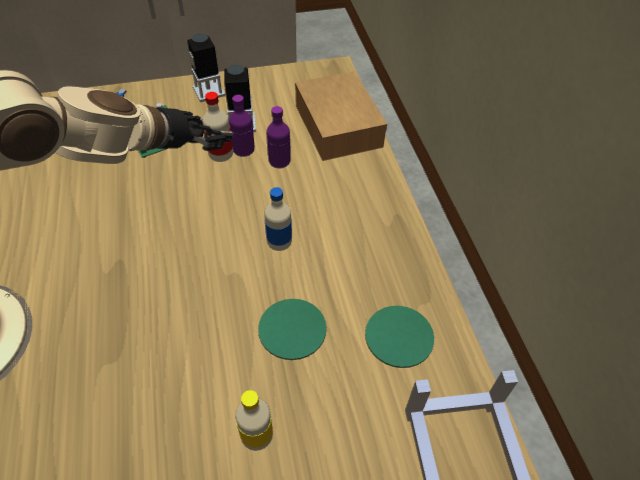

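The hold is firm: the cap is at (316,185) in the wrist view, the same as before the lift. Next I'll rise and level the tool.

Run:
```python
from h import *
rel(np.array([.57,.32,.26]),aim(34,33));rel(np.array([.60,.34,.42]),aim(34,0))
```

```text
t 9.9 shift [ 1.000e-04 -1.028e-01 -6.550e-02] rotvec [-0.0008 -0.0009 -0.0012] deg 0.1
t 9.9 shift [ 1.000e-04 -2.567e-01 -1.223e-01] rotvec [ 0.5752 -0.0012 -0.0009] deg 33.0
```

```bash
python3 -m creep '[[0,-0.03,-0.02,0,0,0,0.4],[0,-0.065,-0.042,0,0,0,0.4],[0,-0.10,-0.06,0.1,0,0,0.4],[0,-0.14,-0.08,0.2,0,0,0.4],[0,-0.18,-0.095,0.3,0,0,0.4],[0,-0.22,-0.11,0.4,0,0,0.4],[0,-0.257,-0.122,0.5,0,0,0.4],[0,-0.257,-0.122,0.575,0,0,0.4]]' 90
python3 - <<'E'
from h import *
print(bot.get_obs()['opening'],bot.get_obs()['q'])
rel(np.array([.60,.34,.42]),aim(34,0))
E
```

```text
time: 10.7
ee_pos: [0.6005, 0.3405, 0.4261]
tcp_rot: [-89.4, -0.1, -56.1]
wrist_force: [2.0, 0.1, -2.5]
opening: 0.0516
0.051565702846089856 [ 25.8145609  -43.5958238  -52.28381681  -9.24907632   8.10951615
 179.97443367]
t 10.7 shift [ 0.0001  0.0061 -0.0008] rotvec [-0.0097 -0.0013  0.0018] deg 0.6
```

```bash
python3 -m creep '[[0,0,0,0,0,-0.08,0.4],[0,0,0,0,0,-0.2,0.4],[0,0,0,0,0,-0.34,0.4],[0,0,0,0,0,-0.48,0.4],[0,0,0,0,0,-0.62,0.4],[0,0,0,0,0,-0.76,0.4],[0,0,0,0,0,-0.9,0.4],[0,0,0,0,0,-1.0,0.4]]' 90
python3 -m creep '[[0,0,0,0,0,-0.12,0.4],[0,0,0,0,0,-0.26,0.4],[0,0,0,0,0,-0.4,0.4],[0,0,0,0,0,-0.54,0.4],[0,0,0,0,0,-0.68,0.4],[0,0,0,0,0,-0.82,0.4],[0,0,0,0,0,-0.94,0.4],[0,0,0,0,0,-1.0,0.4]]' 90
python3 -m creep '[[0,0,0,0,0,-0.12,0.4],[0,0,0,0,0,-0.26,0.4],[0,0,0,0,0,-0.4,0.4],[0,0,0,0,0,-0.54,0.4],[0,0,0,0,0,-0.68,0.4],[0,0,0,0,0,-0.82,0.4],[0,0,0,0,0,-0.94,0.4],[0,0,0,0,0,-1.0,0.4]]' 90
python3 - <<'E'
from h import *
print(bot.get_obs()['opening'],bot.get_obs()['q'])
p,R,im=wcam('w12.png')
im=optics.camera('side');cv2.imwrite('pics/sd12.png',im[:,:,::-1])
im=optics.camera('scene');cv2.imwrite('pics/s12.png',im[:,:,::-1])
E
```

```text
time: 11.5
ee_pos: [0.6007, 0.3405, 0.4163]
tcp_rot: [-90.5, -57.6, -55.7]
wrist_force: [-0.1, 0.1, -3.2]
opening: 0.0516
time: 12.3
ee_pos: [0.6007, 0.3405, 0.4164]
tcp_rot: [90.6, -65.1, 123.4]
wrist_force: [0.1, -0.3, -3.5]
opening: 0.0517
time: 13.1
ee_pos: [0.6007, 0.3405, 0.4163]
tcp_rot: [90.3, -7.8, 123.9]
wrist_force: [-0.1, 1.4, -2.9]
opening: 0.0517
0.05166242939018591 [ 25.81022816 -43.5183281  -52.58942743  -8.80330856   8.10990541
   7.79225189]
```

View pics/sd12.png

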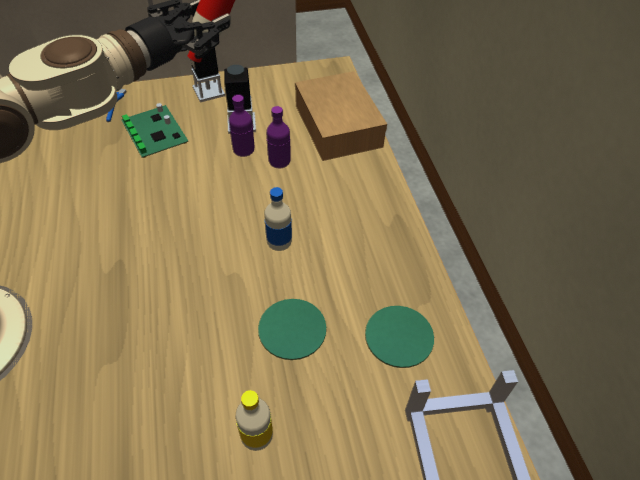

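View pics/s12.png

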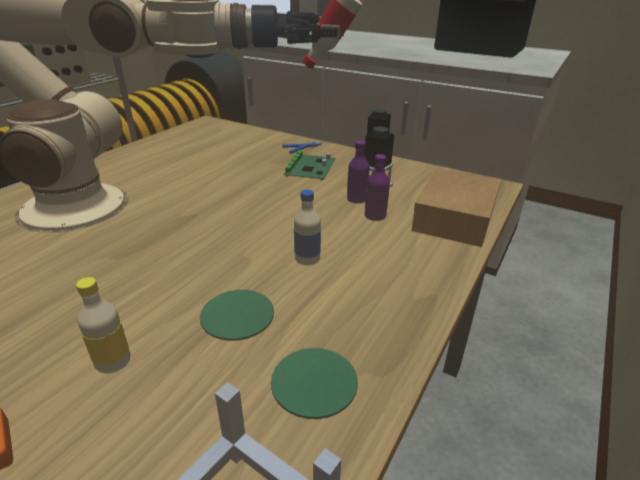

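View pics/w12.png

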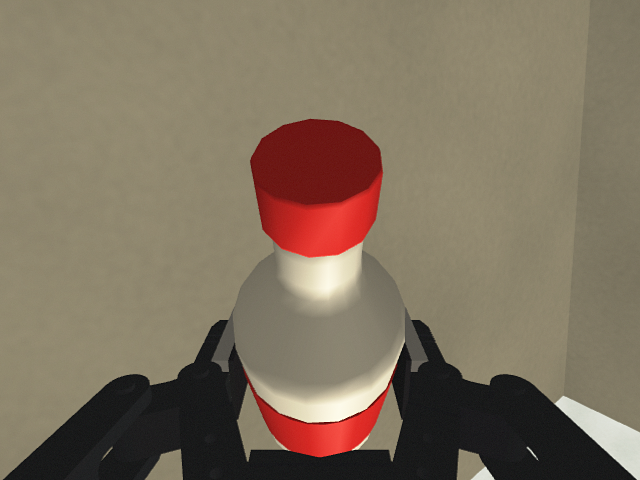

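The bottle is inverted: in the scene view the cap is at (308,63), below and behind the foot at (350,5), about 147° from upright. It has not slipped in the grip. I'll hold it for 0.8 s and then turn back.

```bash
python3 -m creep '[[0,0,0,0,0,0,0.4],[0,0,0,0,0,0,0.4],[0,0,0,0,0,0,0.4],[0,0,0,0,0,0,0.4],[0,0,0,0,0,0,0.4],[0,0,0,0,0,0,0.4],[0,0,0,0,0,0,0.4],[0,0,0,0,0,0,0.4]]' 90
python3 -m creep '[[0,0,0,0,0,0.08,0.4],[0,0,0,0,0,0.2,0.4],[0,0,0,0,0,0.34,0.4],[0,0,0,0,0,0.48,0.4],[0,0,0,0,0,0.62,0.4],[0,0,0,0,0,0.76,0.4],[0,0,0,0,0,0.9,0.4],[0,0,0,0,0,1.0,0.4]]' 90
python3 -m creep '[[0,0,0,0,0,0.12,0.4],[0,0,0,0,0,0.26,0.4],[0,0,0,0,0,0.4,0.4],[0,0,0,0,0,0.54,0.4],[0,0,0,0,0,0.68,0.4],[0,0,0,0,0,0.82,0.4],[0,0,0,0,0,0.94,0.4],[0,0,0,0,0,1.0,0.4]]' 90
python3 -m creep '[[0,0,0,0,0,0.12,0.4],[0,0,0,0,0,0.26,0.4],[0,0,0,0,0,0.4,0.4],[0,0,0,0,0,0.54,0.4],[0,0,0,0,0,0.68,0.4],[0,0,0,0,0,0.82,0.4],[0,0,0,0,0,0.92,0.4],[0,0,0,0,0,0.97,0.4]]' 90
python3 - <<'E'
from h import *
print(bot.get_obs()['opening'],bot.get_obs()['q'])
I={'scene':cv2.imread('pics/s12.png')[:,:,::-1].copy(),'side':cv2.imread('pics/sd12.png')[:,:,::-1].copy()}
for n in I:
    h=cv2.cvtColor(I[n],cv2.COLOR_RGB2HSV);m=cv2.inRange(h,(65,60,30),(95,255,255))
    for c in cv2.findContours(m,0,1)[0]:
        if cv2.contourArea(c)>1000:
            e=cv2.fitEllipse(c);M=cv2.moments(c);print(n,e,onz(n,e[0],.006))
rel(np.array([.60,.34,.42]),aim(34,33))
E
```

```text
time: 14.05
ee_pos: [0.6005, 0.3403, 0.4213]
tcp_rot: [89.9, -8.0, 123.9]
wrist_force: [0.9, 0.4, -3.0]
opening: 0.0518
time: 14.85
ee_pos: [0.6005, 0.3403, 0.4213]
tcp_rot: [89.9, -65.7, 124.0]
wrist_force: [-0.1, -0.3, -3.8]
opening: 0.0516
time: 15.65
ee_pos: [0.6005, 0.3403, 0.4213]
tcp_rot: [-89.9, -57.1, -56.2]
wrist_force: [0.0, 0.2, -3.2]
opening: 0.0517
time: 16.45
ee_pos: [0.6005, 0.3403, 0.4213]
tcp_rot: [-89.9, -1.6, -56.1]
wrist_force: [0.0, -0.7, -4.4]
opening: 0.0517
0.0517107761810692 [ 25.8032323  -43.6229402  -52.37677133  -8.80693439   8.10028737
 178.44957256]
scene ((313.9757080078125, 382.5990905761719), (67.24262237548828, 84.11133575439453), 89.66101837158203) [ 0.81009481 -0.16988875  0.006     ]
scene ((236.4635467529297, 314.0419006347656), (45.363121032714844, 71.4243392944336), 81.39481353759766) [ 0.61531356 -0.11095494  0.006     ]
side ((399.3447570800781, 335.9714660644531), (58.87980270385742, 68.44448852539062), 111.04456329345703) [ 0.80449468 -0.16520474  0.006     ]
side ((291.9361572265625, 328.5790100097656), (59.104427337646484, 66.43507385253906), 85.70365142822266) [ 0.60992849 -0.10749672  0.006     ]
side ((153.46795654296875, 130.55313110351562), (45.1082878112793, 59.291683197021484), 96.28681945800781) [0.37653505 0.52120878 0.006     ]
t 16.45 shift [-0.0001  0.0013 -0.0006] rotvec [-0.5768 -0.0095  0.0259] deg 33.1
```

Coaster centre: (0.612, -0.109). Upright again; next I'll restore the 33° tilt.

```bash
python3 -m creep '[[0,0,0,-0.1,0,0.005,0.4],[0,0.01,0,-0.2,-0.003,0.01,0.4],[0,0.02,0,-0.3,-0.005,0.015,0.4],[0,0.03,0,-0.4,-0.007,0.02,0.4],[0,0.05,0,-0.5,-0.009,0.025,0.4],[0,0.06,0,-0.577,-0.0095,0.026,0.4],[0,0.06,0,-0.577,-0.0095,0.026,0.4]]' 90
python3 - <<'E'
from h import *
print(bot.get_obs()['q'])
p,R,im=wcam('w13.png')
R2=aim(-2,33)
for f in (.25,.5,.75,1):
    P=p+(np.array([.6554,-.1105,.30])-p)*f; P[2]=max(P[2],.30)
    rel(P,aim(34-36*f,33))
E
```

```text
time: 17.15
ee_pos: [0.6024, 0.3392, 0.3621]
tcp_rot: [-123.1, -0.2, -56.0]
wrist_force: [0.2, -0.6, -3.5]
opening: 0.0519
[ 26.5752934  -29.62559563 -23.61964736  39.26934284   6.09488532
 175.7465153 ]
t 17.2 shift [ 0.1006  0.0413 -0.0349] rotvec [-0.0014  0.1298  0.0888] deg 9.0
t 17.2 shift [ 0.2012  0.0829 -0.0699] rotvec [-0.0017  0.2616  0.1743] deg 18.0
t 17.2 shift [ 0.3017  0.1245 -0.1048] rotvec [-0.002   0.3934  0.2597] deg 27.0
t 17.2 shift [ 0.4023  0.166  -0.1397] rotvec [-0.0022  0.5252  0.3451] deg 36.0
```

View pics/w13.png

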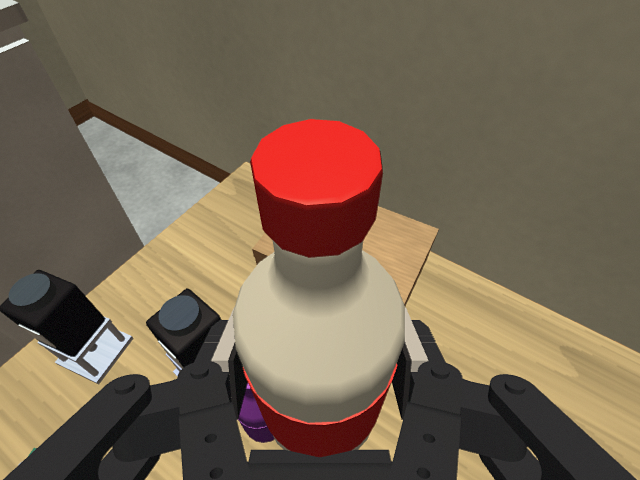

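No slip. Next the swing to the coaster, in two calls.

```bash
python3 -m creep '[[0.015,0.006,-0.005,0,0.02,0.013,0.4],[0.045,0.018,-0.015,0,0.058,0.039,0.4],[0.075,0.03,-0.026,0,0.097,0.066,0.4],[0.105,0.043,-0.036,0,0.136,0.092,0.4],[0.14,0.057,-0.048,0,0.182,0.122,0.4],[0.175,0.072,-0.06,0,0.228,0.152,0.4],[0.21,0.087,-0.073,0,0.273,0.182,0.4],[0.245,0.101,-0.085,0,0.319,0.212,0.4]]' 90
python3 - <<'E'
from h import *
print(bot.get_obs()['q'])
rel(np.array([.6554,-.1105,.28]),aim(-2,33))
E
```

```text
time: 18.0
ee_pos: [0.6333, 0.0625, 0.3235]
tcp_rot: [-122.8, -0.0, -78.1]
wrist_force: [0.1, -0.6, -4.4]
opening: 0.0516
[  1.14934592 -38.64280577 -32.91151175  39.03152904   8.97668118
 174.1451975 ]
t 18.0 shift [0.1739 0.0441 0.0119] rotvec [-0.0028  0.2029  0.1314] deg 13.9
```

```bash
python3 -m creep '[[0.035,0.009,0.002,0,0.04,0.026,0.4],[0.07,0.018,0.005,0,0.08,0.052,0.4],[0.105,0.027,0.007,0,0.12,0.078,0.4],[0.14,0.036,0.01,0,0.16,0.105,0.4],[0.165,0.042,0.0115,-0.003,0.19,0.123,0.4],[0.174,0.044,0.012,-0.003,0.203,0.1315,0.4],[0.174,0.044,0.012,-0.003,0.203,0.1315,0.4]]' 90
python3 - <<'E'
from h import *
print(bot.get_obs()['q'])
rel(np.array([.6554,-.1105,.12]),aim(-2,33))
for n in('scene','side'):
    im=optics.camera(n);cv2.imwrite(f'pics/{n}14.png',im[:,:,::-1])
E
```

```text
time: 18.7
ee_pos: [0.6561, -0.1092, 0.2796]
tcp_rot: [-123.1, -0.0, -91.9]
wrist_force: [-0.3, -0.8, -2.9]
opening: 0.0516
[-14.45050123 -34.45178926 -35.36488118  32.8479799   10.46585104
 173.0629705 ]
t 18.7 shift [0.0013 0.134  0.0867] rotvec [0.0022 0.0011 0.001 ] deg 0.2
```

View pics/scene14.png

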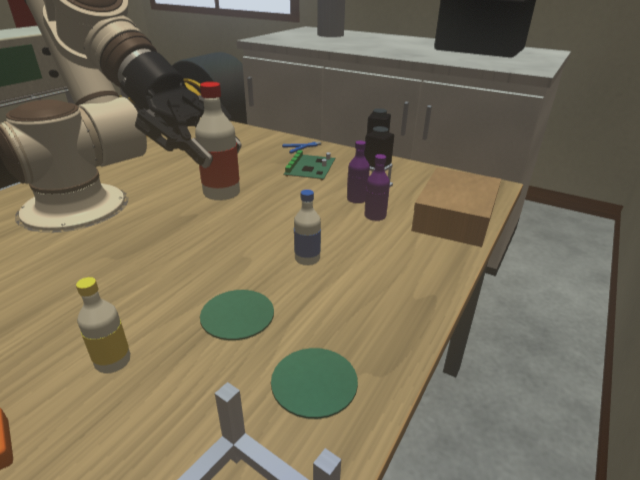

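View pics/side14.png

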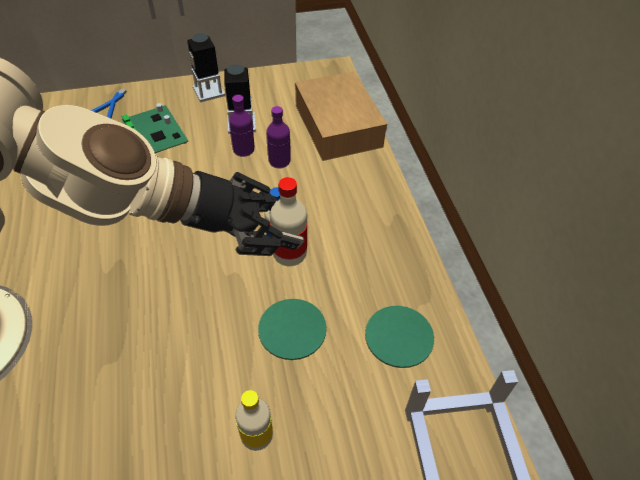

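The bottle is upright: cap at scene (210,90) and side (288,187), and all the other bottles stand where they were. I'll check the bottle's axis against the coaster.

Run:
```python
from h import *
H['red']=[(0,9),(172,180)]
C={}
for n in('scene','side'):
    im=cv2.imread(f'pics/{n}14.png')[:,:,::-1].copy()
    B=blobs(n,im,'red',90,40);print(n,B);C[n]=[b for b in B if b[0][4]<600]
print(two(C['scene'][0][1],C['side'][0][1]))
print('foot',two((221,188),(291,252)))
```

```text
scene [([8, 0, 29, 27, 506], [21.1, 13.1]), ([200, 81, 21, 17, 321], [210.2, 89.0]), ([200, 143, 39, 45, 1142], [221.3, 168.9])]
side [([278, 177, 19, 21, 327], [287.5, 186.9]), ([274, 223, 33, 37, 410], [293.1, 248.5])]
[ 0.57875196 -0.26995544  0.51314937]
foot [ 0.61304187 -0.10985353  0.24852864]
```

```bash
python3 -c "
from h import *
print(two((210.2,89.0),(287.5,186.9)))"
python3 -m creep '[[0,0.022,0.0145,0,0,0,0.4],[0,0.045,0.029,0,0,0,0.4],[0,0.068,0.044,0,0,0,0.4],[0,0.09,0.058,0,0,0,0.4],[0,0.112,0.073,0,0,0,0.4],[0,0.134,0.087,0,0,0,0.4],[0,0.155,0.100,0,0,0,0.4],[0,0.155,0.100,0,0,0,0.4]]' 90
python3 - <<'E'
from h import *
rel(np.array([.6554,-.1105,.0475]),aim(-2,33))
for n in('scene','side'):
    im=optics.camera(n);cv2.imwrite(f'pics/{n}15.png',im[:,:,::-1])
E
```

```text
[ 0.61183586 -0.10576071  0.3890323 ]
time: 19.6
ee_pos: [0.6537, -0.1065, 0.0907]
tcp_rot: [-123.5, 0.1, -91.7]
wrist_force: [-0.6, -0.1, -4.8]
opening: 0.0513
t 19.6 shift [0.004  0.035  0.0254] rotvec [0.0087 0.005  0.0017] deg 0.6
```

View pics/scene15.png

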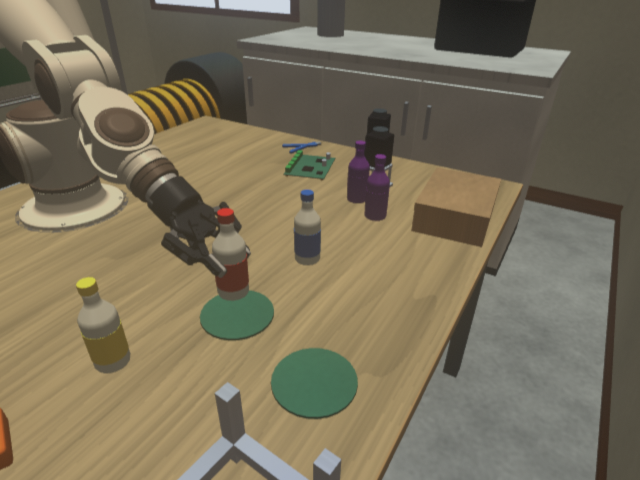

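View pics/side15.png

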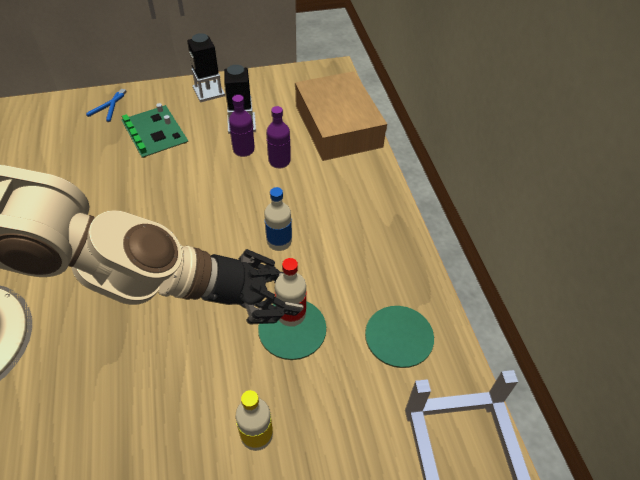

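It is above the coaster and centred in both views. I'll finish with small steps.

```bash
python3 -m creep '[[0.002,0.01,0.007,0.004,0.002,0,0.4],[0.004,0.02,0.0145,0.008,0.004,0.001,0.4],[0.004,0.028,0.020,0.008,0.005,0.001,0.4],[0.004,0.031,0.0225,0.008,0.005,0.001,0.4],[0.004,0.031,0.0225,0.008,0.005,0.001,0.4]]' 90
python3 -c "
from h import *
rel(np.array([.6554,-.1105,.0455]),aim(-2,33))"
```

```text
time: 20.2
ee_pos: [0.6577, -0.1121, 0.0581]
tcp_rot: [-122.7, -0.1, -92.1]
wrist_force: [0.4, 0.2, -2.7]
opening: 0.0519
t 20.2 shift [-0.0015  0.0119  0.0048] rotvec [-0.0057 -0.002   0.0013] deg 0.4
```

```bash
python3 -m creep '[[0,0.004,0.002,0,0,0,0.4],[0,0.0075,0.0035,0,0,0,0.4],[0,0.0075,0.0035,0,0,0,0.4]]' 90
python3 -m creep '[[0,0.0015,0.001,0,0,0,0.4],[0,0.0015,0.001,0,0,0,0.4]]' 90
python3 -m creep '[[0,0.0015,0.001,0,0,0,0.4],[0,0.0015,0.001,0,0,0,0.4]]' 90
python3 - <<'E'
from h import *
for n,(a,b,c,d) in {'side':(240,370,220,350),'scene':(190,350,150,310)}.items():
    im=optics.camera(n);cv2.imwrite(f'pics/{n}16.png',cv2.resize(im[a:b,c:d],(600,600),interpolation=cv2.INTER_CUBIC)[:,:,::-1])
E
```

```text
time: 20.5
ee_pos: [0.656, -0.1121, 0.0488]
tcp_rot: [-122.7, -0.1, -92.1]
wrist_force: [0.0, -0.5, -3.9]
opening: 0.0514
time: 20.7
ee_pos: [0.6564, -0.1122, 0.0475]
tcp_rot: [-122.7, -0.1, -92.1]
wrist_force: [0.6, 0.1, -3.5]
opening: 0.0515
time: 20.9
ee_pos: [0.6565, -0.1122, 0.0458]
tcp_rot: [-122.7, -0.1, -92.1]
wrist_force: [0.0, 0.6, -3.1]
opening: 0.0516
```

View pics/scene16.png

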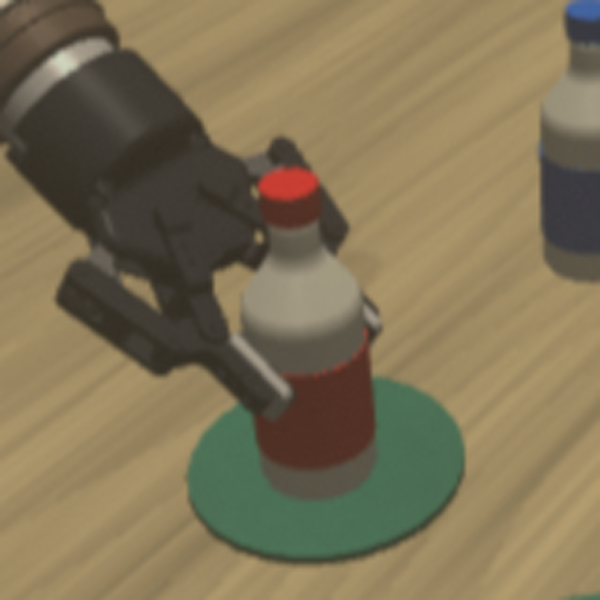

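View pics/side16.png

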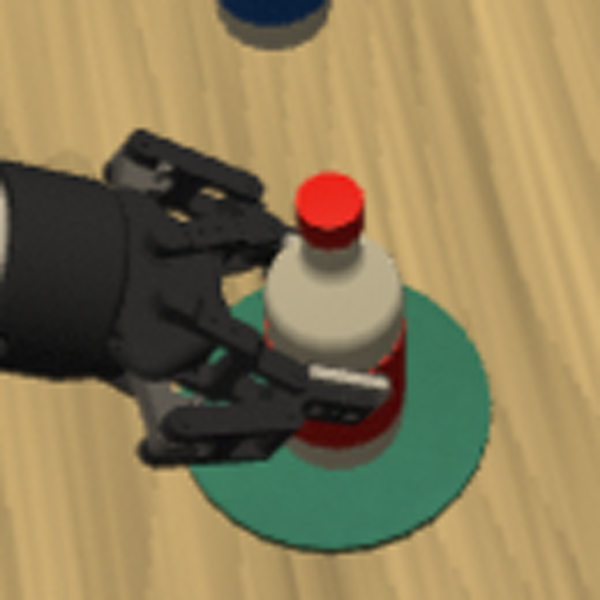

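The foot is over the coaster with margin all round, but the bottle still hangs (−3 N). I'll lower it in 1 mm steps until contact.

```bash
for i in 1 ; do python3 -m creep '[[0,0.001,0.0006,0,0,0,0.4],[0,0.001,0.0006,0,0,0,0.4]]' 90; done
python3 -m creep '[[0,0.001,0.0006,0,0,0,0.4],[0,0.001,0.0006,0,0,0,0.4]]' 90
```

```text
time: 21.2
ee_pos: [0.657, -0.1123, 0.0458]
tcp_rot: [-122.6, -0.1, -92.1]
wrist_force: [-1.0, -0.2, 0.4]
opening: 0.0516
time: 21.4
ee_pos: [0.6575, -0.1124, 0.0458]
tcp_rot: [-122.5, -0.1, -92.1]
wrist_force: [-4.0, 1.4, 5.4]
opening: 0.0512
```

Contact: the vertical force went from −3 to +5 N and z stopped falling. Now releasing.

```bash
python3 -m creep '[[0,0,0,0,0,0,0.65],[0,0,0,0,0,0,0.75],[0,0,0,0,0,0,0.9],[0,0,0,0,0,0,1],[0,0,0,0,0,0,1],[0,0,0,0,0,0,1],[0,0,0,0,0,0,1]]' 20
python3 - <<'E'
from h import *
p,R,im=wcam('w17.png')
H['red']=[(0,9),(172,180)];C=[]
for n in('scene','side'):
    im=optics.camera(n);B=[b for b in blobs(n,im,'red',90,40) if b[1][0]>150];print(n,B);C.append(B[0][1])
print(two(*C))
rel(np.array([.6554,-.1105,.25]),aim(-2,33))
E
```

```text
time: 22.1
ee_pos: [0.6563, -0.1122, 0.0434]
tcp_rot: [-122.7, -0.1, -92.1]
wrist_force: [-0.1, -0.2, 0.6]
opening: 0.0852
scene [([218, 234, 17, 18, 239], [226.5, 242.4]), ([215, 279, 34, 36, 771], [233.3, 300.0])]
side [([284, 278, 16, 17, 217], [291.5, 286.1]), ([279, 310, 29, 27, 276], [295.5, 323.8])]
[ 0.61167181 -0.11032912  0.15395618]
t 22.25 shift [-0.0012 -0.1733 -0.1124] rotvec [-0.0054 -0.0022  0.0011] deg 0.3
```

View pics/w17.png

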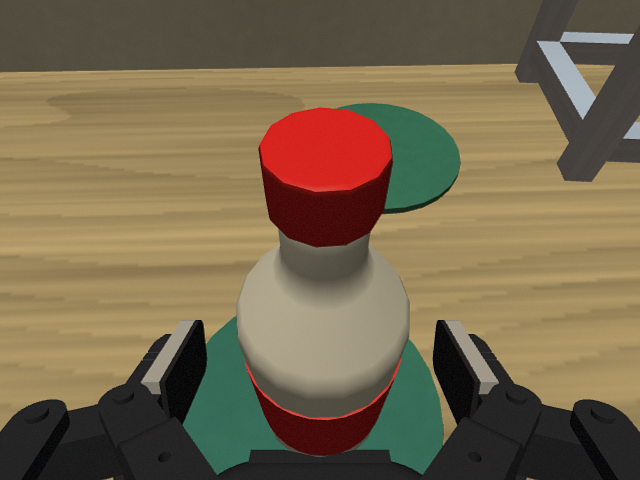

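The fingers are clear on both sides, the cap triangulates to (0.612, -0.110), and the bottle stands free. I'll back off 20 mm along the tool, then rise.

```bash
python3 -m creep '[[0,0,-0.007,0,0,0,1],[0,0,-0.014,0,0,0,1],[0,0,-0.02,0,0,0,1],[0,-0.03,-0.04,0,0,0,1],[0,-0.06,-0.06,0,0,0,1],[0,-0.10,-0.085,0,0,0,1],[0,-0.14,-0.11,0,0,0,1],[0,-0.18,-0.136,0,0,0,1]]' 20
python3 -m creep '[[0,-0.03,-0.02,0,0,0,1],[0,-0.04,-0.025,0,0,0,1],[0,-0.04,-0.025,0,0,0,1],[0,-0.04,-0.025,0,0,0,1],[0,-0.04,-0.025,0,0,0,1]]' 20
python3 - <<'E'
from h import *
print(bot.get_obs()['q'])
H['red']=[(0,9),(172,180)];C=[]
for n in('scene','side'):
    im=optics.camera(n);cv2.imwrite(f'pics/{n}18.png',im[:,:,::-1])
    for col in('red','blue','yellow'): print(n,col,[b for b in blobs(n,im,col,90 if col!='yellow' else 130,30)])
    if n=='scene': print([ (b) for b in blobs(n,im,'red',90,40)])
E
```

```text
time: 23.05
ee_pos: [0.6381, -0.111, 0.2711]
tcp_rot: [-122.6, -0.1, -92.1]
wrist_force: [1.8, -0.9, 0.4]
opening: 0.0855
time: 23.55
ee_pos: [0.6391, -0.1109, 0.3125]
tcp_rot: [-122.9, -0.1, -92.1]
wrist_force: [0.3, -0.2, -0.9]
opening: 0.0854
[-15.2141534  -36.69329398 -33.08278799  37.18210521  10.96435657
 172.71310182]
scene red [([9, 2, 28, 25, 440], [21.4, 14.5]), ([219, 235, 16, 16, 190], [226.7, 242.2]), ([216, 279, 33, 36, 733], [233.7, 300.1])]
scene blue [([283, 142, 34, 10, 99], [300.1, 145.7]), ([301, 190, 12, 6, 58], [306.8, 192.4])]
scene yellow [([76, 277, 20, 12, 182], [85.5, 282.6])]
[([9, 2, 28, 25, 440], [21.4, 14.5]), ([219, 235, 16, 16, 190], [226.7, 242.2]), ([216, 279, 33, 36, 733], [233.7, 300.1])]
side red [([284, 278, 16, 17, 214], [291.6, 286.0]), ([279, 310, 29, 28, 452], [293.4, 326.8])]
side blue [([102, 92, 22, 19, 140], [113.3, 100.5]), ([271, 188, 12, 13, 98], [277.7, 194.9]), ([279, 222, 12, 23, 99], [286.9, 232.0])]
side yellow [([241, 390, 18, 17, 241], [249.4, 398.1]), ([238, 427, 26, 10, 37], [249.4, 433.5])]
```

View pics/scene18.png

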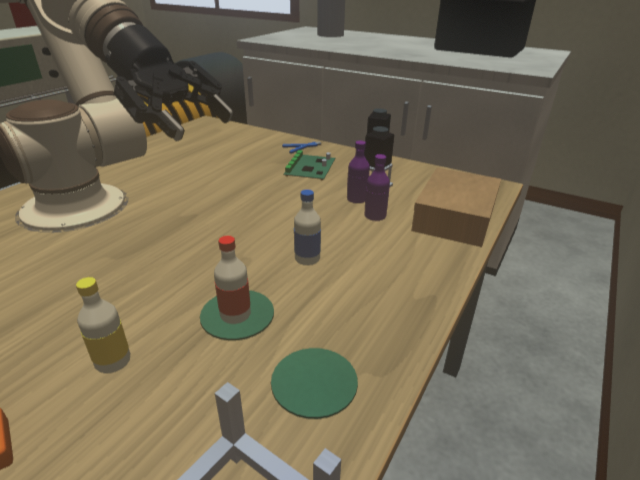

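View pics/side18.png

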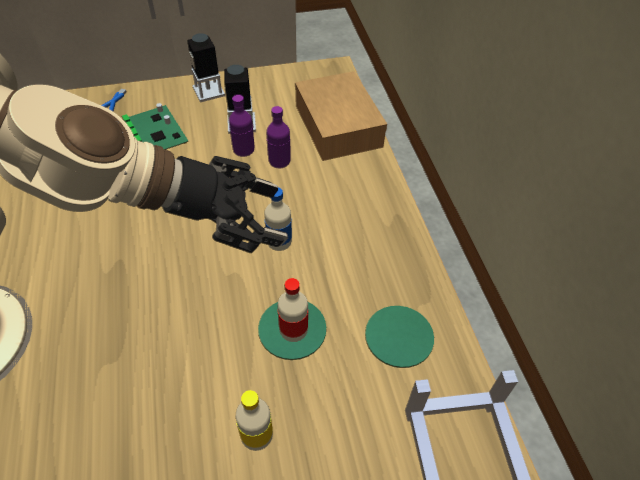

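The red bottle stands upright, whole foot on the near coaster (scene (233,300), side (293,325)). Blue and yellow have the same scene pixels as at the start, and the gripper is clear of everything, so I'm handing in.

```bash
python3 -c "
from workcell import bot
print(bot.job_done(), bot.get_obs()['time'])"
```

```text
the job is handed in; nothing more can be done
the job is handed in; nothing more can be done
```

The job is done and handed in at about 23.7 s of the 54 s allowed; no verdict was reported. I picked up the red-capped bottle and turned it cap-down to about 147° off upright. I held it there for over 0.8 s, turned it upright and stood it on the green coaster nearer the base. I let go only after the wrist force showed it resting on the coaster.

**Last checks:**
- **Red bottle:** it stands free and upright, with its cap at about (0.612, −0.110) against a coaster centre of (0.612, −0.109). Both camera views show the whole foot on the coaster.
- **Other bottles:** the blue and yellow caps are within 0.2 pixel of where they started in the scene view. In the side view yellow is unmoved; blue was partly hidden by the gripper there. The purple bottles look unmoved by eye.
- **Robot:** the gripper is open and about 0.27 m above the table at the fingertips, touching nothing. The highest wrist force I read was about 7 N.

**What disagreed:**
- **Grip:** my first grip caught only the near side of the bottle (44.6 mm opening against its 54 mm diameter) because the pads sat farther back than I expected. I opened and moved forward twice, about 32 mm in all. The final opening still read about 2 mm under the diameter, but the bottle did not slip.
- **Tip angle:** the 147° comes from the tool angle and the pictures; I did not measure it separately.

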